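Knock a bushing out of its carrier on an ejector pin

TASK

The brass bushing sits tight and flush in the aluminium carrier block and can only be poked out from below: lower the block over the ejector pin on the steel fixture so that the pin enters the access hole in its underside, and press the block fully down until it lies flat on the plate and the bushing stands up out of it. Feel for the hole and press gently, for the pin bends if it is loaded hard. Leave the block there on the fixture, stand the bushing upright in the orange tray, and leave the loose paint bottle, paint jar, tape roll and sanding block alone.

Things in the scene. Friction and masses are not known exactly. Their poses are not given: they have to be found in the camera images.
- carrier_center (a point): Centre (16 mm up) of the aluminium carrier block, loose, 400 g, 72 x 54 x 32 mm along its x, y, z; z up. Grip it across the 54 mm, by its long sides. A round recess 27.5 mm wide and 22 mm deep opens upward in its middle. Two spring plungers (brass heads in its ends) clamp the bushing there: it takes 6 to 15 N, different each time, to push it up; once raised about 7 mm it is free.
- access_hole (a point): Centre of the block's underside, 16 mm below the block's centre, in the mouth of the access hole: round, 12 mm in diameter, it goes up through the 10 mm thick floor of the recess to the underside of the bushing.
- bushing_center (a point): Centre (half-way up) of the brass bushing, loose, 90 g, a cylinder 26 mm in diameter and 22 mm high with a dark bore too small for the pin; z along its axis. At first it lies in the recess, its top flush with the block's top, its centre 5 mm above the block's centre.
- fixture: Steel knock-out plate fixed to the bench, 140 x 120 x 12 mm along its x, y, z; origin at the centre of its underside. Screw heads 3 mm high near its corners. With the block flat on the plate around the pin, the block's centre lies 28 mm above this origin and the bushing stands 14 mm out of the block. Plate and pin are spoilt by a load above 40 N.
- slot_center (a point): Middle of the slot in the plate's top, 12 mm above the plate's origin, same axes. The ejector pin, 9 mm in diameter with a bevelled tip, stands 24 mm high above this level. It is clamped in the slot at x = 0 and anywhere from y = -16 to y = +16 mm; where differs each time and is not reported: it must be seen, or felt for with the block.
- tray: Orange open plastic tray, loose, 500 g, 130 x 130 x 24 mm, walls and floor 4 mm thick; origin at the centre of its underside, z up.
- paint_bottle_5: Small loose dropper bottle of paint, 32 mm wide, 85 mm high, near the back; leave it alone. Origin at its underside.
- paint_jar_2: Small loose paint jar with a black lid, 44 mm wide, 46 mm high, near the back; leave it alone. Origin at its underside.
- tape: Loose roll of masking tape lying flat, 96 mm wide, 25 mm high, near the front edge; leave it alone. Origin at its underside.
- sanding_block: Loose wooden sanding block, 61 x 78 x 22 mm, on the left; leave it alone. Origin at its underside.
There are look-alikes about, which are no part of the job. What is shaped like the part that bears carrier_center but black, pink or red is not meant.

How it is judged (in metres and radians):
On the way:
1. the block lies flat on the plate around the pin, and the pin holds the bushing up at least 10 mm out of its recess (x of carrier_center in the frame of fixture between -0.01 and 0.01 m and y of carrier_center in the frame of fixture between -0.024 and 0.024 m and z of carrier_center in the frame of fixture below 0.0315 m and angle between carrier_center's own z axis and vertical below 0.08 rad and z of bushing_center in the frame of carrier_center between 0.015 and 0.024 m and horizontal distance between bushing_center and carrier_center below 0.004 m and contact force between bushing and fixture above 0.1 N), for 0.2 s.
At the end, for the whole second after the job is handed in: The bushing stands upright (within 0.15 rad) and still on the floor of the orange tray, and the block lies flat (within 3.5 mm and 0.08 rad) and still on the fixture's plate around the pin (x of carrier_center in the frame of fixture between -0.01 and 0.01 m and y of carrier_center in the frame of fixture between -0.024 and 0.024 m and z of carrier_center in the frame of fixture below 0.0315 m and angle between carrier_center's own z axis and vertical below 0.08 rad and x of bushing_center in the frame of tray between -0.05 and 0.05 m and y of bushing_center in the frame of tray between -0.05 and 0.05 m and z of bushing_center in the frame of tray between 0.01 and 0.02 m and angle between bushing_center's own z axis and vertical below 0.15 rad and angle between tray's own z axis and vertical below 0.1 rad and linear speed of each of bushing, carrier below 0.02 m/s); the robot touches nothing.
It fails at once if the fixture (plate or pin) is loaded with more than 40 N (contact force between fixture and anything else above 40 N).
It fails at once if the paint bottle is moved by more than 15 mm (distance of paint_bottle_5 from where it was at the start of the episode above 0.015 m).
It fails at once if the paint jar is moved by more than 15 mm (distance of paint_jar_2 from where it was at the start of the episode above 0.015 m).
It fails at once if the tape roll is moved by more than 15 mm (distance of tape from where it was at the start of the episode above 0.015 m).
It fails at once if the sanding block is moved by more than 15 mm (distance of sanding_block from where it was at the start of the episode above 0.015 m).
It also fails if it takes over 61 s, if anything falls off the work surface, if the arm or the gripper's body presses on something with over 40 N, if the wrist force passes 120 N, or if a joint passes its speed limit or range.

ROBOT

A 6-joint arm with a two-finger parallel gripper is mounted at the origin on a cart in front of the work surface, level with it; the furniture and walls round the work are solid. World frame = base frame: x ahead of the robot, y to its left, z up, the work surface at z = 0. Lengths are in mm, angles in rad, forces in N, time in s.
With the tool pointing down it reaches from about 275 to 1000 mm from the base axis. Payload 8.4 kg.
Tool frame: the origin (TCP) lies midway between the tips of the shut fingers; the grasp point (between the pads) lies 19 mm behind it; z points along the fingers, y is the line along which they close (so a half turn about z gives the same grasp; the last joint's range is limited). The gripper opens to 85 mm and grips with 20 to 120 N. Pads are 22 mm wide; open, the fingers measure 114 mm over their backs; the gripper's body (76 mm by 85 mm) begins 54 mm behind the grasp point. The pads swing forward as they close: fully open they stand 13 mm farther back than shut.
Start: joints at [1.19, 0.353, 1.633, -0, 1.155, -0.002], TCP at [231.127, 580.696, 231.281] pointing down, gripper open.
Joint ranges: [-2.63, 2.63], [-0.92, 2.1], [0.06, 2.66], [-1.3, 4.44], [0, 2.69], [-3.02, 3.02]. Speed limits (rad/s): [2.22, 2.22, 2.79, 3.14, 3.14, 3.14].

INTERFACE

Orientations are given as [roll, pitch, yaw] about the fixed x, y, z axes, in that order (R = Rz(yaw) Ry(pitch) Rx(roll)).
In Python, from rig import telemetry, optics, r gives the robot as it stands.
- The arm moves only by the tool play_rows, never from a script. Its arguments are lists of equal length, an entry for each row: "dp": the shift along the tool's x, y, z in units of 40 mm (1.0 is 40 mm), a list of three; "rot": the turn, a rotation vector about the tool's x, y, z in units of 6 degrees (1.0 is 6 degrees), a list of three. In form: {"dp": [[tx, ty, tz], ...], "rot": [[ax, ay, az], ...]}. A call has 1 to 5 rows; each row is the pose to reach, as a shift and turn from the pose commanded when the call began, along the tool's axes at that moment; what a row does not reach only later rows make up. A row lasts 1/12 s, in which the tool goes at most 41.7 mm and 7.16 degrees, less where a joint would pass 70% of its speed; a pose out of reach is approached as far as the arm can. A call with a gripper value outside its range is refused whole. "fingers" is the opening, from 0 (shut) to 1 (fully open), set as the call begins (left out, the last holds). The fingers move at their own pace and stop on an object; "grip_force" is the grip in N (left out, the last holds). Time passes only in rows, so rows that repeat a pose let the fingers close. It gives the time, the measured TCP pose, the force, the opening and the grip force at its end, in the units of the state.
- telemetry.sense(): the state, without advancing time (a new reading comes with each control period).
- optics.grab_frame(name): name is "scene" or "top" or "wrist"; returns a dict with "color" (400x640x3 uint8, red, green, blue), "mtx" (3x3 intrinsics, pixels), "R" (3x3) and "t" (3): a world point X has camera coordinates R X + t; the wrist camera has in their place "mount" (4x4, takes a point from camera to tool coordinates, whose origin is the TCP and whose axes are the flange's). Camera axes: x right, y down, z forward; pixel columns grow to the right and rows downward; lengths in mm; the calibration is good to about 2 mm. A picture is of the moment at which its call begins: read the wrist's pose just before it. There is no depth.
- r.sign_off(): hands the job in; it is judged then, once.
The state is a dict: "clock": time; "qpos": joint angles; "qvel": joint speeds; "joint_efforts": joint torques, N m; "eef_pos": TCP position; "tcp_rot": TCP orientation; "contact_force": force on the tool from outside, world axes, zero at the start; "wrist_torque": the same for the moment, N m; "opening": opening from 0.0 (shut) to 1.0 (fully open); "grasp_force": force on a finger pad.
Only numpy, scipy, OpenCV 4.12 (cv2) and the standard library are available. Lean on these libraries where they do the work, as an engineer would, in place of code of your own. Each camera call takes 0.05 s, during which the arm holds its last target. There are 200 camera calls.

## Working session

There is one attempt and no reset: what is moved stays moved. The work goes in short steps, Python scripts to look and compute and a tool call to move; the robot and the scene stay as the last step left them, time stands still between calls to the robot, and variables do not carry over. Pictures are saved under pics/ and viewed, at most 10 in all, crops included, and the job is handed in when it is done.

Besides the shell and the picture viewer there is one more tool, called after "Emit:" as name(argument=value, ...) on one line, values as JSON. play_rows: Moves the arm, as the interface text tells. Its arguments: {"type":"object","properties":{"dp":{"type":"array"},"rot":{"type":"array"},"fingers":{"type":"number"},"grip_force":{"type":"number"}},"required":["dp","rot"]}

```bash
ls; mkdir -p pics; python3 - <<'E'
from rig import telemetry, optics, r
import cv2,json,pickle
s=telemetry.sense();print(s)
d={}
for n in("scene","top"):
    f=optics.grab_frame(n);d[n]=f;cv2.imwrite(f"pics/{n}0.png",f["color"][:,:,::-1]);print(n,f["mtx"].tolist(),f["R"].tolist(),f["t"].tolist())
pickle.dump(d,open("f0.pkl","wb"))
E
```

```text
pics
{'clock': 0.0, 'qpos': array([ 1.18959717e+00,  3.53620390e-01,  1.63414908e+00, -3.10745736e-05,
        1.15519531e+00, -2.39139704e-03]), 'qvel': array([ 0.00101505,  0.00052316, -0.00019999,  0.00079275,  0.00088476,
        0.00034948]), 'joint_efforts': array([-1.80356169e-04, -6.05243325e+01, -3.42060399e+01, -1.19553852e-04,
        9.41825216e-03, -7.19348463e-05]), 'eef_pos': array([230.95795843, 580.24258384, 230.57262162]), 'tcp_rot': array([-3.14022046e+00,  2.51306929e-05,  2.76279748e+00]), 'contact_force': array([-0.24394682,  0.3519584 , -0.4144672 ]), 'wrist_torque': array([-0.01118797,  0.00244434, -0.00904379]), 'grasp_force': 0.0, 'opening': 0.9983092614873502}
scene [[465.6233842850873, 0.0, 316.50854664736516], [0.0, 465.6233842850873, 196.7351240050198], [0.0, 0.0, 1.0]] [[-0.8795079122968081, -0.4757998583138547, -0.008962535122730896], [-0.2352084450508404, 0.4509967966771109, -0.86097553784283], [0.4136941135477711, -0.7551267338768378, -0.5085673959274458]] [610.3073359144503, 76.23772686764113, 1491.9610163847133]
top [[415.0193523678257, 0.0, 313.56811699995706], [0.0, 415.0193523678257, 197.04928981284357], [0.0, 0.0, 1.0]] [[0.024190996535956636, -0.9995542061797074, 0.017498131187439404], [-0.9972289608491866, -0.02535905083658509, -0.06993795953785885], [0.07035051762602049, -0.01575777424394069, -0.9973978630519659]] [211.46196930838647, 569.6449785032228, 1580.0976958514639]
```

View pics/scene0.png

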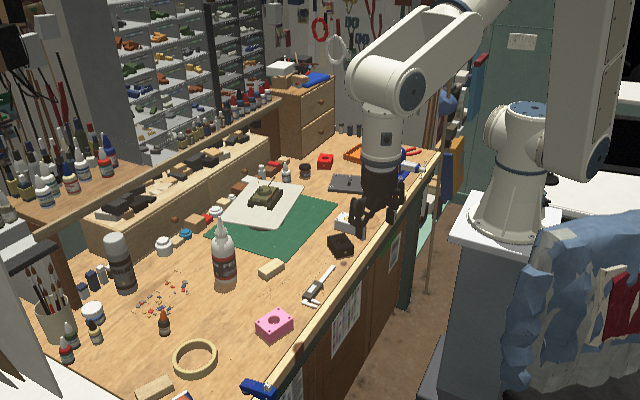

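View pics/top0.png

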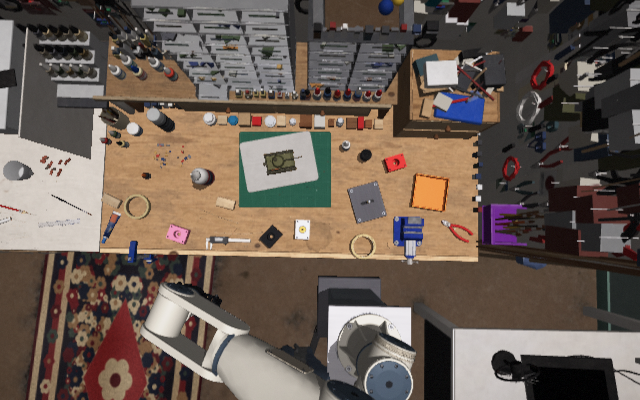

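The top view shows four block-shaped parts: silver with a brass centre (302,230), black (271,236), pink (177,235) and red (395,162). The silver one fits the aluminium carrier with its brass bushing. The plate is at (366,201), the tray at (430,193) and a tape roll at (363,246). I'll confirm in a crop.

```bash
cat > h.py <<'E'
import numpy as np,cv2
def ray(f,uv):
    d=np.linalg.inv(f["mtx"])@[uv[0],uv[1],1]; R=np.array(f["R"]);t=np.array(f["t"]).ravel()
    return -R.T@t, R.T@d
def atz(f,uv,z):
    c,d=ray(f,uv); return c+d*(z-c[2])/d[2]
def wcam(f,s):
    "give wrist frame R,t from state"
    from scipy.spatial.transform import Rotation as Ro
    T=np.eye(4);T[:3,:3]=Ro.from_euler("xyz",s["tcp_rot"]).as_matrix();T[:3,3]=s["eef_pos"]
    W=np.linalg.inv(T@np.array(f["mount"]));f["R"]=W[:3,:3];f["t"]=W[:3,3];return f
def tri(a,b):
    (c1,d1),(c2,d2)=a,b
    A=np.zeros((3,3));v=np.zeros(3)
    for c,d in(a,b):
        d=d/np.linalg.norm(d);P=np.eye(3)-np.outer(d,d);A+=P;v+=P@c
    return np.linalg.solve(A,v)
def proj(f,X):
    p=np.array(f["mtx"])@(np.array(f["R"])@X+np.array(f["t"]).ravel());return p[:2]/p[2]
E
python3 - <<'E'
import pickle,cv2,numpy as np
from h import *
d=pickle.load(open("f0.pkl","rb"));t=d["top"]
for n,uv,z in(("blk",(302,230),32),("plate",(366,201),12),("tray",(430,193),10),("tape",(363,246),12),("vise",(408,235),40),("red",(395,162),30),("black",(271,236),32)):print(n,atz(t,uv,z).round())
c=t["color"][130:270,250:470,::-1];cv2.imwrite("pics/c1.png",cv2.resize(c,(792,504),interpolation=cv2.INTER_CUBIC))
E
```

```text
blk [437. 267.  32.]
plate [554.  22.  12.]
tray [ 592. -227.   10.]
tape [381.  31.  12.]
vise [ 428. -135.   40.]
red [707. -85.  30.]
black [411. 383.  32.]
```

View pics/c1.png

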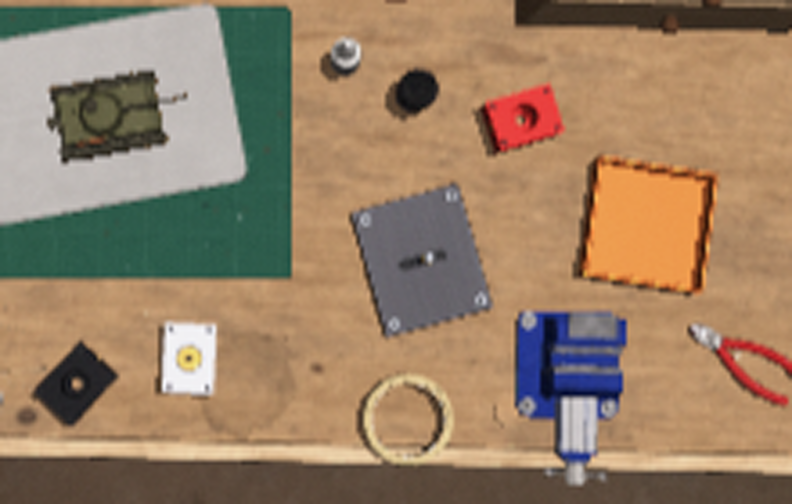

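The crop confirms it: the silver block with brass centre at crop (189,358) is the carrier, and the others are black, pink and red. The pin shows as a bright spot at crop (428,258) in the slot. Next I go above the block.

```bash
cat >> h.py <<'E'
from scipy.spatial.transform import Rotation as Ro
def go(s,p,yaw):
    "dp, rot to reach p with tool down at yaw"
    R=Ro.from_euler("xyz",s["tcp_rot"]);T=Ro.from_euler("xyz",[np.pi,0,yaw])
    print("dp",(R.inv().apply(np.array(p)-s["eef_pos"])/40).round(3),"rot",(np.degrees((R.inv()*T).as_rotvec())/6).round(3))
E
python3 - <<'E'
from rig import telemetry,optics
from h import *
s=telemetry.sense();go(s,[400,267,240],3.10)
f=optics.grab_frame("wrist");print(f["mount"].round(3),f["mtx"])
E
```

```text
dp [-6.823 -5.715 -0.227] rot [-1.20e-02 -2.00e-03 -3.22e+00]
[[ 0.0000e+00 -9.6200e-01 -2.7300e-01  7.0446e+01]
 [ 1.0000e+00  0.0000e+00 -1.0000e-03  1.4300e-01]
 [ 1.0000e-03 -2.7300e-01  9.6200e-01 -1.4327e+02]
 [ 0.0000e+00  0.0000e+00  0.0000e+00  1.0000e+00]] [[307.76645987   0.         318.83610866]
 [  0.         307.76645987 191.55238605]
 [  0.           0.           1.        ]]
```

Emit:
play_rows(dp=[[-0.8,-0.7,0],[-1.6,-1.4,0],[-2.4,-2.1,0],[-3.2,-2.8,0],[-4,-3.4,0]], rot=[[0,0,-0.6],[0,0,-1.2],[0,0,-1.8],[0,0,-2.5],[0,0,-3.2]], fingers=1)

```text
clock: 0.57
eef_pos: [328.6, 394.7, 231.1]
tcp_rot: [-3.141, -0.0, 3.102]
contact_force: [1.5, 0.4, 0.5]
opening: 1.002
grasp_force: 0.0
```

```bash
python3 - <<'E'
from rig import telemetry
from h import *
s=telemetry.sense();print(s["clock"],s["eef_pos"],s["tcp_rot"]);go(s,[420,267,240],3.10)
E
```

```text
0.5667 [328.55034003 394.65833014 231.05050033] [-3.14112218e+00 -3.65597767e-04  3.10221865e+00]
dp [-2.41  -3.099 -0.223] rot [-0.004 -0.003  0.021]
```

Emit:
play_rows(dp=[[-0.6,-0.75,0],[-1.2,-1.5,0],[-1.8,-2.3,0],[-2.4,-3.1,0],[-2.4,-3.1,0]], rot=[[0,0,0],[0,0,0],[0,0,0],[0,0,0],[0,0,0]])

```text
clock: 0.98
eef_pos: [422.0, 263.6, 231.3]
tcp_rot: [-3.14, 0.001, 3.094]
contact_force: [0.8, 0.1, -0.7]
opening: 1.002
grasp_force: 0.0
```

```bash
python3 - <<'E'
from rig import telemetry,optics
from h import *
import pickle
s=telemetry.sense();f=wcam(optics.grab_frame("wrist"),s);print(s["clock"],s["eef_pos"],s["tcp_rot"],s["qvel"].round(2))
pickle.dump((s,f),open("w1.pkl","wb"))
c=f["color"][:,:,::-1]
g=cv2.cvtColor(c,cv2.COLOR_BGR2HSV);print(proj(f,[437,267,32]))
cv2.imwrite("pics/w1.png",c)
E
```

```text
0.9833 [422.01361419 263.64556271 231.2917986 ] [-3.13974616e+00  1.39390962e-03  3.09404897e+00] [ 0.09  0.   -0.    0.05  0.    0.12]
[322.5254768  181.25089134]
```

View pics/w1.png

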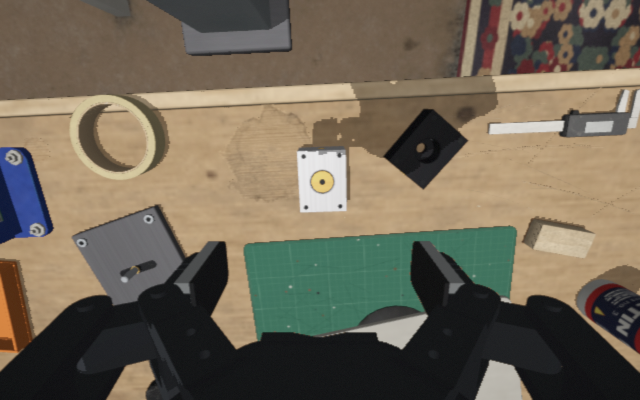

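The wrist view shows the bushing at (322,181), matching the prediction (322.5,181.3), and the pin on the plate near (130,271).

```bash
python3 - <<'E'
from h import *
import pickle
d=pickle.load(open("f0.pkl","rb"));s,f=pickle.load(open("w1.pkl","rb"));t=d["top"]
def yel(f,x0,x1,y0,y1):
    h=cv2.cvtColor(f["color"],cv2.COLOR_RGB2HSV)[y0:y1,x0:x1]
    m=((h[...,0]>15)&(h[...,0]<35)&(h[...,1]>110)&(h[...,2]>120)).astype(np.uint8)
    cs,_=cv2.findContours(m,cv2.RETR_EXTERNAL,cv2.CHAIN_APPROX_NONE);c=max(cs,key=cv2.contourArea);(u,v),r=cv2.minEnclosingCircle(c);return (u+x0,v+y0),r
a,ra=yel(t,290,314,218,243);b,rb=yel(f,302,342,162,202);print(a,ra,b,rb)
print("bush tri",tri(ray(t,a),ray(f,b)),"at32",atz(f,b,32),atz(t,a,32))
for nm,F,(x0,x1,y0,y1) in(("w",f,(285,365,135,225)),):
    h=cv2.cvtColor(F["color"],cv2.COLOR_RGB2HSV)[y0:y1,x0:x1]
    m=((h[...,1]<40)&(h[...,2]>170)|((h[...,1]>110)&(h[...,2]>170)&(h[...,0]>20))).astype(np.uint8)
    cs,_=cv2.findContours(m,0,1);c=max(cs,key=cv2.contourArea).astype(np.float32)+[x0,y0]
    w=np.array([atz(F,p[0],32)[:2] for p in c],np.float32);print(nm,cv2.minAreaRect(w),s["tcp_rot"][2])
c=f["color"][200:310,70:190,::-1];cv2.imwrite("pics/c2.png",cv2.resize(c,None,fx=5,fy=5,interpolation=cv2.INTER_CUBIC))
E
```

```text
(302.5, 229.5) 2.9155757427215576 (321.8168315887451, 180.83663368225098) 10.663298606872559
bush tri [438.72682411 265.50241688  22.76193745] at32 [436.47369463 266.21061597  32.        ] [438.76796967 264.75442384  32.        ]
w ((437.4836120605469, 266.1875305175781), (54.93190002441406, 72.42723083496094), 89.30059051513672) 3.0940489685150427
```

View pics/c2.png

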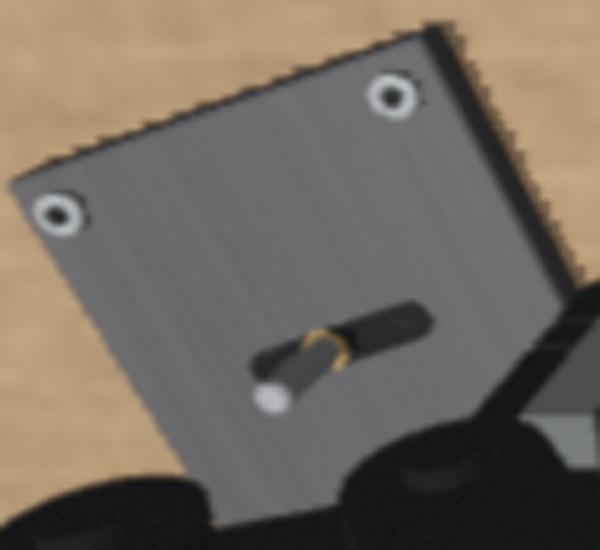

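The crop shows the pin leaning away in perspective: its tip is at crop (271,399) and its base collar at (325,348). Its base is a little to one side of the slot's middle.

```bash
python3 - <<'E'
from h import *
import pickle
from rig import telemetry
s,f=pickle.load(open("w1.pkl","rb"))
q=lambda x,y:(70+x/5,200+y/5)
print("tip",atz(f,q(271,399),36),"base",atz(f,q(322,352),12),"slot",atz(f,q(255,366),12),atz(f,q(430,318),12))
print("screws",atz(f,q(60,215),15),atz(f,q(392,97),15))
s=telemetry.sense();go(s,[437.5,266.2,60],3.129);go(s,[437.5,266.2,3],3.129)
E
```

```text
tip [550.9808458   14.21468778  36.        ] base [551.77516648  12.86188374  12.        ] slot [555.09260009  -5.82523154  12.        ] [543.13843118  43.40043822  12.        ]
screws [508.09596189 -43.74341806  15.        ] [480.09950295  47.60304745  15.        ]
dp [-0.419  0.033  4.28 ] rot [-0.005  0.002 -0.343]
dp [-0.419  0.034  5.705] rot [-0.005  0.002 -0.343]
```

Emit:
play_rows(dp=[[-0.2,0,0.9],[-0.42,0.03,1.8],[-0.42,0.03,2.7],[-0.42,0.03,3.6],[-0.42,0.03,4.3]], rot=[[0,0,-0.34],[0,0,-0.34],[0,0,-0.34],[0,0,-0.34],[0,0,-0.34]])

```text
clock: 1.45
eef_pos: [434.5, 269.3, 56.8]
tcp_rot: [-3.141, -0.002, 3.134]
contact_force: [-0.3, -0.0, -0.4]
opening: 0.999
grasp_force: 0.0
```

```bash
python3 - <<'E'
from h import *
from rig import telemetry
s=telemetry.sense();go(s,[437.5,266.2,3],3.129)
E
```

```text
dp [-0.077 -0.077  1.345] rot [-0.007 -0.016  0.048]
```

Emit:
play_rows(dp=[[-0.06,-0.06,0.5],[-0.07,-0.07,1.0],[-0.07,-0.07,1.35],[-0.07,-0.07,1.35],[-0.07,-0.07,1.35]], rot=[[0,0,0.04],[0,0,0.04],[0,0,0.04],[0,0,0.04],[0,0,0.04]])

```text
clock: 1.87
eef_pos: [437.7, 266.6, 4.7]
tcp_rot: [-3.141, -0.002, 3.13]
contact_force: [-0.0, 0.0, 0.7]
opening: 1.001
grasp_force: 0.0
```

Emit:
play_rows(dp=[[0,0,0],[0,0,0],[0,0,0],[0,0,0],[0,0,0]], rot=[[0,0,0],[0,0,0],[0,0,0],[0,0,0],[0,0,0]], fingers=0, grip_force=60)

```text
clock: 2.28
eef_pos: [439.3, 266.9, 6.6]
tcp_rot: [3.14, 0.002, 3.129]
contact_force: [-1.4, 1.1, 5.7]
opening: 0.619
grasp_force: 63.1
```

Emit:
play_rows(dp=[[0,0,0],[0,0,0],[0,0,0],[0,0,0],[0,0,0]], rot=[[0,0,0],[0,0,0],[0,0,0],[0,0,0],[0,0,0]])

```text
clock: 2.7
eef_pos: [439.4, 266.9, 6.7]
tcp_rot: [3.14, 0.002, 3.129]
contact_force: [-1.6, 0.1, 7.1]
opening: 0.618
grasp_force: 63.1
```

Closing pushed the tool up with 7 N, so the fingertips probably touch the bench. I'll regrip about 8 mm higher to leave clearance for the plate.

Emit:
play_rows(dp=[[0,0,0],[0,0,0],[0,0,0],[0,0,-0.2],[0,0,-0.2]], rot=[[0,0,0],[0,0,0],[0,0,0],[0,0,0],[0,0,0]], fingers=0.9)

```text
clock: 3.12
eef_pos: [439.2, 266.5, 14.4]
tcp_rot: [3.141, 0.001, 3.129]
contact_force: [0.0, -0.0, 0.2]
opening: 0.899
grasp_force: 0.0
```

Emit:
play_rows(dp=[[0,0,0],[0,0,0],[0,0,0],[0,0,0],[0,0,0]], rot=[[0,0,0],[0,0,0],[0,0,0],[0,0,0],[0,0,0]], fingers=0)

```text
clock: 3.53
eef_pos: [438.9, 266.3, 13.8]
tcp_rot: [3.141, 0.0, 3.129]
contact_force: [-2.8, -1.7, 9.3]
opening: 0.613
grasp_force: 62.6
```

Emit:
play_rows(dp=[[0,0,0],[0,0,0],[0,0,0],[0,0,0],[0,0,0]], rot=[[0,0,0],[0,0,0],[0,0,0],[0,0,0],[0,0,0]])

```text
clock: 3.95
eef_pos: [438.8, 266.3, 13.8]
tcp_rot: [3.141, 0.0, 3.129]
contact_force: [-2.1, -1.0, 10.0]
opening: 0.616
grasp_force: 62.6
```

Emit:
play_rows(dp=[[0,0,-0.2],[0,0,-0.7],[0,0,-1.4],[0,0,-2.2],[0,0,-3.0]], rot=[[0,0,0],[0,0,0],[0,0,0],[0,0,0],[0,0,0]])

```text
clock: 4.37
eef_pos: [437.6, 265.5, 133.9]
tcp_rot: [-3.14, -0.002, 3.129]
contact_force: [-0.1, 0.1, -3.6]
opening: 0.615
grasp_force: 65.1
```

```bash
python3 - <<'E'
from h import *
from rig import telemetry
s=telemetry.sense();print(s["qpos"]);go(s,[610,13.5,132],3.129)
E
```

```text
[ 5.42479767e-01  3.01731283e-01  1.95919594e+00  1.72450291e-05
  8.83314675e-01 -1.01596281e+00]
dp [-4.388 -6.247  0.047] rot [-0.013 -0.022  0.002]
```

Emit:
play_rows(dp=[[-0.35,-0.5,0],[-0.8,-1.1,0],[-1.3,-1.8,0],[-1.8,-2.5,0],[-2.3,-3.2,0]], rot=[[0,0,0],[0,0,0],[0,0,0],[0,0,0],[0,0,0]])

```text
clock: 4.78
eef_pos: [529.1, 135.7, 133.2]
tcp_rot: [-3.141, -0.001, 3.13]
contact_force: [1.1, 1.5, -3.5]
opening: 0.614
grasp_force: 65.1
```

Emit:
play_rows(dp=[[-0.5,-0.7,0],[-1.0,-1.4,0],[-1.5,-2.1,0],[-1.9,-2.7,0],[-2.1,-3.0,0]], rot=[[0,0,0],[0,0,0],[0,0,0],[0,0,0],[0,0,0]])

```text
clock: 5.2
eef_pos: [612.8, 13.1, 133.0]
tcp_rot: [-3.141, 0.0, 3.128]
contact_force: [0.0, 0.4, -4.8]
opening: 0.615
grasp_force: 65.1
```

Emit:
play_rows(dp=[[0,0,0],[0,0,0],[0,0,0]], rot=[[0,0,0],[0,0,0],[0,0,0]])

```text
clock: 5.45
eef_pos: [610.4, 16.7, 132.8]
tcp_rot: [3.141, -0.002, 3.129]
contact_force: [-0.6, -0.5, -5.1]
opening: 0.612
grasp_force: 65.1
```

```bash
python3 - <<'E'
from rig import telemetry,optics
from h import *
import pickle
s=telemetry.sense();f=wcam(optics.grab_frame("wrist"),s);print(s["clock"],s["eef_pos"],s["tcp_rot"],s["qvel"].round(3),s["contact_force"])
pickle.dump((s,f),open("w2.pkl","wb"))
cv2.imwrite("pics/w2.png",f["color"][:,:,::-1]);print(proj(f,[551,14,36]),proj(f,[551,14,12]))
E
```

```text
5.45 [610.43664647  16.74198705 132.782306  ] [ 3.14124505e+00 -1.93463775e-03  3.12924918e+00] [ 0.013 -0.007  0.002 -0.001 -0.005 -0.002] [-0.56976854 -0.5197473  -5.11435787]
[313.7825421  119.47097902] [314.25348591 118.16551127]
```

View pics/w2.png

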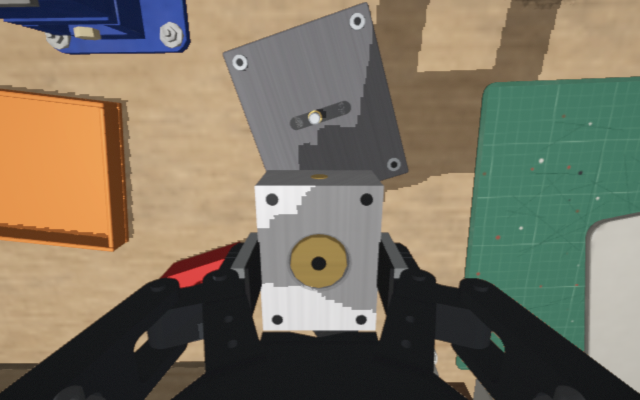

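The image shows the pin tip at about (316,117) and the bushing bore in the hand at about (319,263).

```bash
python3 - <<'E'
from h import *
import pickle
from rig import telemetry
s,f=pickle.load(open("w2.pkl","rb"))
c=f["color"];h=cv2.cvtColor(c,cv2.COLOR_RGB2HSV)
def cen(m,x0,y0):
    y,x=np.nonzero(m);return (x.mean()+x0,y.mean()+y0),len(x)
p,n=cen((h[107:127,306:328,2]>140)&(h[107:127,306:328,1]<50),306,107)
m=(h[220:310,270:370,0]>15)&(h[220:310,270:370,0]<32)&(h[220:310,270:370,1]>90)
mm=m.astype(np.uint8);cs,_=cv2.findContours(mm,0,1);k=max(cs,key=cv2.contourArea);(bu,bv),br=cv2.minEnclosingCircle(k);b=(bu+270,bv+220)
print(p,n,b,br)
P=atz(f,p,36);z=s["eef_pos"][2]+18.2;B=atz(f,b,z);print("pin",P,"bush",B,"off",B-s["eef_pos"],"diam",2*br/307.8*(s["eef_pos"][2]+143-z)*1)
s=telemetry.sense();off=B-s["eef_pos"];t=P-off;go(s,[t[0],t[1],64],3.129);print(t)
E
```

```text
(np.float64(314.01869158878503), np.float64(118.19626168224299)) 107 (318.1804313659668, 259.94793701171875) 28.47036361694336
pin [550.05840781  14.19516103  36.        ] bush [607.66667585  16.92285609 150.982306  ] off [-2.76997062  0.18086904 18.2       ] diam 23.087078488593445
dp [ 1.437 -0.085  1.726] rot [ 0.003 -0.014  0.009]
[552.93025668  14.31412909  17.96428921]
```

Emit:
play_rows(dp=[[0.4,0,0.3],[0.9,0,0.7],[1.3,-0.05,1.1],[1.43,-0.08,1.5],[1.43,-0.08,1.85]], rot=[[0,0,0],[0,0,0],[0,0,0],[0,0,0],[0,0,0]])

```text
clock: 5.92
eef_pos: [551.5, 14.6, 58.5]
tcp_rot: [3.142, -0.003, 3.131]
contact_force: [0.1, 0.0, -4.5]
opening: 0.614
grasp_force: 65.1
```

Emit:
play_rows(dp=[[0,0,0],[0,0,0],[0,0,0]], rot=[[0,0,0],[0,0,0],[0,0,0]])

```text
clock: 6.17
eef_pos: [555.0, 14.3, 60.2]
tcp_rot: [3.141, 0.001, 3.13]
contact_force: [-0.4, -0.8, -4.0]
opening: 0.616
grasp_force: 65.0
```

```bash
python3 - <<'E'
from h import *
from rig import telemetry
s=telemetry.sense();print(s["contact_force"],s["wrist_torque"]);go(s,[553.1,14.3,52],3.129)
E
```

```text
[-0.37746394 -0.78187492 -4.02844226] [ 0.0377622  -0.00120273  0.00528094]
dp [0.049 0.001 0.204] rot [0.001 0.011 0.012]
```

Emit:
play_rows(dp=[[0,0,0.08],[0,0,0.15],[0,0,0.2],[0,0,0.2],[0,0,0.2]], rot=[[0,0,0],[0,0,0],[0,0,0],[0,0,0],[0,0,0]])

```text
clock: 6.58
eef_pos: [554.4, 13.5, 51.3]
tcp_rot: [-3.142, -0.0, 3.129]
contact_force: [0.4, -0.3, -3.8]
opening: 0.617
grasp_force: 65.1
```

Emit:
play_rows(dp=[[0,0,0],[0,0,0],[0,0,0]], rot=[[0,0,0],[0,0,0],[0,0,0]])

```text
clock: 6.83
eef_pos: [554.5, 13.6, 51.4]
tcp_rot: [3.142, 0.0, 3.129]
contact_force: [-0.5, -0.9, -5.2]
opening: 0.619
grasp_force: 65.1
```

```bash
python3 - <<'E'
from h import *
from rig import telemetry
s=telemetry.sense();print(s["contact_force"],s["wrist_torque"],s["qvel"].round(3));go(s,[553.1,14.3,48],3.129)
E
```

```text
[-0.47574335 -0.86434219 -5.24002055] [ 0.02028403 -0.02106537  0.00883669] [ 0.001 -0.001  0.    -0.    -0.002  0.   ]
dp [0.035 0.018 0.085] rot [0.    0.001 0.002]
```

Emit:
play_rows(dp=[[0.035,0.018,0],[0.035,0.018,0.02],[0.035,0.018,0.05],[0.035,0.018,0.08],[0.035,0.018,0.1]], rot=[[0,0,0],[0,0,0],[0,0,0],[0,0,0],[0,0,0]])

```text
clock: 7.25
eef_pos: [552.9, 14.3, 47.1]
tcp_rot: [-3.142, -0.0, 3.129]
contact_force: [-0.1, -0.3, -4.9]
opening: 0.616
grasp_force: 65.1
```

Emit:
play_rows(dp=[[0,0,0],[0,0,0]], rot=[[0,0,0],[0,0,0]])

```text
clock: 7.42
eef_pos: [553.0, 14.3, 47.2]
tcp_rot: [-3.142, -0.0, 3.129]
contact_force: [0.2, 0.2, -4.5]
opening: 0.614
grasp_force: 65.1
```

Emit:
play_rows(dp=[[0,0,0.03],[0,0,0.06],[0,0,0.09],[0,0,0.1],[0,0,0.1]], rot=[[0,0,0],[0,0,0],[0,0,0],[0,0,0],[0,0,0]])

```text
clock: 7.83
eef_pos: [552.9, 14.3, 43.1]
tcp_rot: [-3.142, -0.0, 3.129]
contact_force: [0.1, -0.4, -4.5]
opening: 0.615
grasp_force: 65.1
```

The pin is 6–7 mm into the hole with no side force. I keep going down gently.

Emit:
play_rows(dp=[[0,0,0.03],[0,0,0.06],[0,0,0.09],[0,0,0.12],[0,0,0.12]], rot=[[0,0,0],[0,0,0],[0,0,0],[0,0,0],[0,0,0]])

```text
clock: 8.25
eef_pos: [553.2, 14.3, 38.5]
tcp_rot: [3.142, 0.0, 3.129]
contact_force: [0.7, -0.1, -3.8]
opening: 0.618
grasp_force: 65.3
```

Emit:
play_rows(dp=[[0,0,0.02],[0,0,0.04],[0,0,0.06],[0,0,0.06],[0,0,0.06]], rot=[[0,0,0],[0,0,0],[0,0,0],[0,0,0],[0,0,0]])

```text
clock: 8.67
eef_pos: [553.1, 14.3, 35.9]
tcp_rot: [3.142, 0.0, 3.129]
contact_force: [0.1, 0.3, -2.4]
opening: 0.611
grasp_force: 65.4
```

Emit:
play_rows(dp=[[0,0,0.02],[0,0,0.04],[0,0,0.06],[0,0,0.06],[0,0,0.06]], rot=[[0,0,0],[0,0,0],[0,0,0],[0,0,0],[0,0,0]])

```text
clock: 9.08
eef_pos: [552.5, 14.3, 33.2]
tcp_rot: [-3.142, -0.001, 3.129]
contact_force: [0.0, -0.8, -3.8]
opening: 0.615
grasp_force: 65.2
```

Emit:
play_rows(dp=[[0,0,0.02],[0,0,0.04],[0,0,0.06],[0,0,0.06],[0,0,0.06]], rot=[[0,0,0],[0,0,0],[0,0,0],[0,0,0],[0,0,0]])

```text
clock: 9.5
eef_pos: [552.9, 14.3, 31.1]
tcp_rot: [3.142, -0.0, 3.129]
contact_force: [0.0, -0.4, -3.2]
opening: 0.616
grasp_force: 65.2
```

Emit:
play_rows(dp=[[0,0,0.02],[0,0,0.04],[0,0,0.06],[0,0,0.08],[0,0,0.08]], rot=[[0,0,0],[0,0,0],[0,0,0],[0,0,0],[0,0,0]])

```text
clock: 9.92
eef_pos: [553.0, 14.3, 27.9]
tcp_rot: [3.142, -0.0, 3.129]
contact_force: [-0.6, 0.3, -4.0]
opening: 0.613
grasp_force: 65.2
```

```bash
python3 - <<'E'
from rig import telemetry,optics
from h import *
import pickle
s=telemetry.sense();f=wcam(optics.grab_frame("wrist"),s);g=optics.grab_frame("scene")
cv2.imwrite("pics/w3.png",np.hstack([f["color"][100:380,190:450,::-1],cv2.resize(g["color"][150:220,320:420,::-1],(400,280),interpolation=cv2.INTER_CUBIC)]))
E
```

```text
(no output)
```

View pics/w3.png

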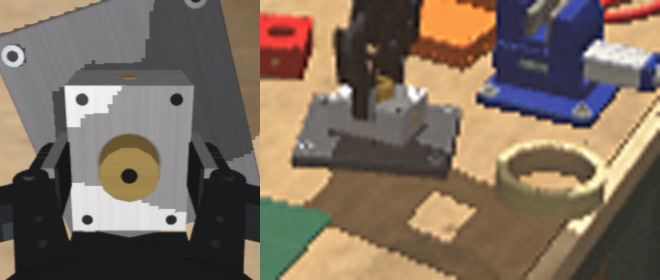

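The bushing stands well out of the block. I finish pressing it onto the plate.

Emit:
play_rows(dp=[[0,0,0.02],[0,0,0.04],[0,0,0.05],[0,0,0.05],[0,0,0.05]], rot=[[0,0,0],[0,0,0],[0,0,0],[0,0,0],[0,0,0]])

```text
clock: 10.43
eef_pos: [553.1, 14.3, 26.1]
tcp_rot: [3.142, 0.0, 3.129]
contact_force: [-0.6, 0.1, -3.9]
opening: 0.614
grasp_force: 65.2
```

Emit:
play_rows(dp=[[0,0,0.02],[0,0,0.04],[0,0,0.04],[0,0,0.04]], rot=[[0,0,0],[0,0,0],[0,0,0],[0,0,0]])

```text
clock: 10.77
eef_pos: [553.2, 14.3, 25.9]
tcp_rot: [3.142, 0.0, 3.129]
contact_force: [-6.1, -0.7, 14.4]
opening: 0.616
grasp_force: 67.4
```

Emit:
play_rows(dp=[[0,0,0],[0,0,0],[0,0,-0.02],[0,0,-0.03]], rot=[[0,0,0],[0,0,0],[0,0,0],[0,0,0]])

```text
clock: 11.1
eef_pos: [553.1, 14.3, 25.9]
tcp_rot: [3.142, 0.0, 3.129]
contact_force: [-0.6, 0.3, -4.3]
opening: 0.617
grasp_force: 65.2
```

Emit:
play_rows(dp=[[0,0,0],[0,0,0],[0,0,0],[0,0,0],[0,0,0]], rot=[[0,0,0],[0,0,0],[0,0,0],[0,0,0],[0,0,0]], fingers=0.8, grip_force=30)

```text
clock: 11.52
eef_pos: [553.1, 14.3, 25.7]
tcp_rot: [-3.142, 0.0, 3.129]
contact_force: [-1.1, 0.4, -0.3]
opening: 0.801
grasp_force: 0.0
```

Emit:
play_rows(dp=[[0,0,0.15],[0,0,-0.15],[0,0,-0.35],[0.03,0,-0.52],[0.065,0,-0.53]], rot=[[0,0,0],[0,0,0],[0,0,0],[0,0,0],[0,0,0]])

```text
clock: 11.93
eef_pos: [551.6, 14.4, 48.9]
tcp_rot: [3.141, 0.003, 3.129]
contact_force: [0.3, 1.0, 0.3]
opening: 0.797
grasp_force: 0.0
```

```bash
python3 - <<'E'
from rig import telemetry,optics
from h import *
s=telemetry.sense();f=wcam(optics.grab_frame("wrist"),s);print(s["eef_pos"],s["qvel"].round(3))
print(proj(f,[550.5,14.3,58]))
cv2.imwrite("pics/w4.png",f["color"][100:380,190:450,::-1])
E
```

```text
[551.63083805  14.38885839  48.8869631 ] [ 0.001 -0.013  0.05   0.    -0.036  0.001]
[317.70792956 253.94385067]
```

View pics/w4.png

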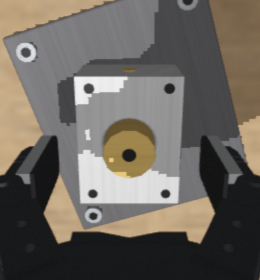

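The bushing's bore is at about (319,255), close to the predicted (318,254), and the block lies flat. My first row of that move dipped the tool briefly by mistake, but nothing was touched. Now I grip the bushing.

Emit:
play_rows(dp=[[0.02,0.01,0.02],[0.02,0.01,0.02],[0.02,0.01,0.02],[0.02,0.01,0.02],[0.02,0.01,0.02]], rot=[[0,0,0],[0,0,0],[0,0,0],[0,0,0],[0,0,0]], fingers=0.36)

```text
clock: 12.4
eef_pos: [549.5, 14.8, 45.8]
tcp_rot: [-3.142, -0.0, 3.129]
contact_force: [0.2, -0.1, 0.0]
opening: 0.357
grasp_force: 0.0
```

Emit:
play_rows(dp=[[0,0,0],[0,0,0],[0,0,0],[0,0,0],[0,0,0]], rot=[[0,0,0],[0,0,0],[0,0,0],[0,0,0],[0,0,0]], fingers=0, grip_force=35)

```text
clock: 12.82
eef_pos: [549.6, 14.8, 46.1]
tcp_rot: [3.142, -0.0, 3.129]
contact_force: [-0.3, -0.2, 1.6]
opening: 0.28
grasp_force: 34.3
```

Emit:
play_rows(dp=[[0,0,-0.15],[0,0,-0.5],[0,0,-1.0],[0,0,-1.6],[0,0,-2.2]], rot=[[0,0,0],[0,0,0],[0,0,0],[0,0,0],[0,0,0]])

```text
clock: 13.23
eef_pos: [549.0, 14.7, 134.9]
tcp_rot: [-3.141, -0.001, 3.129]
contact_force: [-0.1, -0.4, -0.6]
opening: 0.286
grasp_force: 34.5
```

```bash
python3 - <<'E'
from rig import telemetry,optics
from h import *
import pickle
s=telemetry.sense();print(s["qpos"].round(2));t=pickle.load(open("f0.pkl","rb"))["top"]
c=t["color"][165:220,400:460];h=cv2.cvtColor(c,cv2.COLOR_RGB2HSV);m=((h[...,0]<20)&(h[...,1]>170)&(h[...,2]>120)).astype(np.uint8)
k=max(cv2.findContours(m,0,1)[0],key=cv2.contourArea);r=cv2.minAreaRect(k);print(r);T=atz(t,(r[0][0]+400,r[0][1]+165),20);print(T);go(s,[T[0],T[1],134],3.129)
E
```

```text
[ 0.02  0.35  1.88 -0.    0.91 -1.53]
((29.96999740600586, 27.210002899169922), (32.80975341796875, 33.51686477661133), 8.130102157592773)
[ 594.29943753 -224.2091043    20.        ]
dp [-1.205 -5.959  0.023] rot [-0.001 -0.012  0.003]
```

Emit:
play_rows(dp=[[-0.15,-0.5,0],[-0.3,-1.1,0],[-0.5,-1.8,0],[-0.7,-2.6,0],[-0.8,-3.4,0]], rot=[[0,0,0],[0,0,0],[0,0,0],[0,0,0],[0,0,0]])

```text
clock: 13.65
eef_pos: [580.6, -122.8, 134.7]
tcp_rot: [-3.141, 0.001, 3.13]
contact_force: [0.9, 0.1, 0.4]
opening: 0.289
grasp_force: 34.6
```

Emit:
play_rows(dp=[[-0.1,-0.7,0],[-0.2,-1.4,0],[-0.3,-2.0,0],[-0.4,-2.4,0],[-0.4,-2.55,0]], rot=[[0,0,0],[0,0,0],[0,0,0],[0,0,0],[0,0,0]])

```text
clock: 14.07
eef_pos: [595.2, -226.1, 134.3]
tcp_rot: [-3.141, 0.001, 3.128]
contact_force: [0.1, 0.7, -0.9]
opening: 0.283
grasp_force: 34.6
```

Emit:
play_rows(dp=[[0,0,0.5],[0,0,1.2],[0,0,1.8],[0,0,2.3],[0,0,2.5]], rot=[[0,0,0],[0,0,0],[0,0,0],[0,0,0],[0,0,0]])

```text
clock: 14.48
eef_pos: [592.8, -222.1, 31.3]
tcp_rot: [3.14, -0.004, 3.13]
contact_force: [-0.6, 0.4, -0.7]
opening: 0.285
grasp_force: 34.6
```

```bash
python3 - <<'E'
from rig import telemetry,optics
from h import *
s=telemetry.sense();f=wcam(optics.grab_frame("wrist"),s);g=optics.grab_frame("top");print(s["eef_pos"],s["tcp_rot"],s["contact_force"])
go(s,[594,-224,14.5],3.129)
cv2.imwrite("pics/w5.png",np.hstack([f["color"][60:400,100:540,::-1],cv2.resize(g["color"][150:240,340:460,::-1],(453,340),interpolation=cv2.INTER_CUBIC)[:,:350]]))
E
```

```text
[ 592.7522327  -222.07710067   31.2707624 ] [ 3.13980164 -0.00423438  3.12984958] [-0.58668936  0.38650208 -0.65575076]
dp [-0.034 -0.048  0.419] rot [ 0.017 -0.04   0.008]
```

View pics/w5.png

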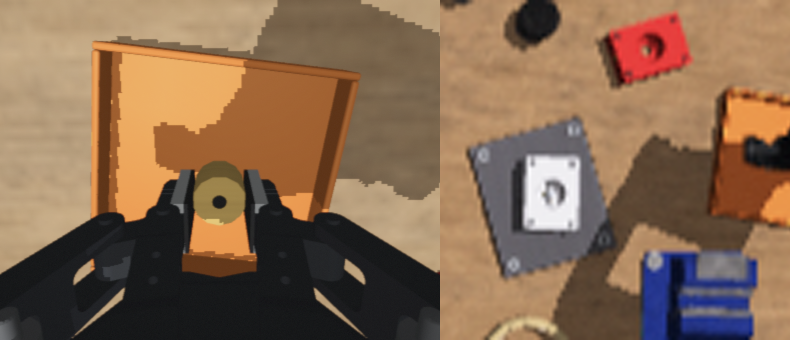

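The bushing hangs upright in the gripper over the tray, and the block sits around the pin on the plate. I lower it to the floor.

Emit:
play_rows(dp=[[0,0,0.1],[0,0,0.2],[0,0,0.3],[0,0,0.38],[0,0,0.38]], rot=[[0,0,0],[0,0,0],[0,0,0],[0,0,0],[0,0,0]])

```text
clock: 15.0
eef_pos: [594.5, -223.7, 18.7]
tcp_rot: [3.142, -0.0, 3.129]
contact_force: [-0.3, -0.2, -1.1]
opening: 0.286
grasp_force: 34.6
```

Emit:
play_rows(dp=[[0,0,0.02],[0,0,0.04],[0,0,0.06],[0,0,0.06]], rot=[[0,0,0],[0,0,0],[0,0,0],[0,0,0]])

```text
clock: 15.33
eef_pos: [594.7, -223.8, 16.5]
tcp_rot: [-3.142, -0.0, 3.129]
contact_force: [0.3, -0.1, 0.1]
opening: 0.286
grasp_force: 34.6
```

Emit:
play_rows(dp=[[0,0,0.02],[0,0,0.04],[0,0,0.05],[0,0,0.05]], rot=[[0,0,0],[0,0,0],[0,0,0],[0,0,0]])

```text
clock: 15.67
eef_pos: [594.6, -223.8, 14.4]
tcp_rot: [3.142, -0.0, 3.129]
contact_force: [0.4, 0.4, -0.2]
opening: 0.284
grasp_force: 34.6
```

Emit:
play_rows(dp=[[0,0,0.02],[0,0,0.03],[0,0,0.03]], rot=[[0,0,0],[0,0,0],[0,0,0]])

```text
clock: 15.92
eef_pos: [594.8, -223.9, 14.1]
tcp_rot: [-3.142, 0.0, 3.129]
contact_force: [-2.0, 0.9, 8.2]
opening: 0.283
grasp_force: 35.4
```

Emit:
play_rows(dp=[[0,0,-0.02],[0,0,-0.02],[0,0,-0.02],[0,0,-0.02],[0,0,-0.02]], rot=[[0,0,0],[0,0,0],[0,0,0],[0,0,0],[0,0,0]], fingers=0.7)

```text
clock: 16.33
eef_pos: [594.7, -223.8, 14.0]
tcp_rot: [3.142, -0.0, 3.129]
contact_force: [-0.3, -0.0, 0.7]
opening: 0.699
grasp_force: 0.0
```

Emit:
play_rows(dp=[[0,0,-0.3],[0,0,-0.9],[0,0,-1.7],[0,0,-2.5],[0,0,-3.3]], rot=[[0,0,0],[0,0,0],[0,0,0],[0,0,0],[0,0,0]])

```text
clock: 16.75
eef_pos: [594.4, -223.7, 148.2]
tcp_rot: [3.142, -0.0, 3.129]
contact_force: [0.6, -0.4, -0.1]
opening: 0.697
grasp_force: 0.0
```

Emit:
play_rows(dp=[[0,0,0],[0,0,0],[0,0,0],[0,0,0],[0,0,0]], rot=[[0,0,0],[0,0,0],[0,0,0],[0,0,0],[0,0,0]])

```text
clock: 17.17
eef_pos: [593.9, -223.5, 144.8]
tcp_rot: [3.141, -0.002, 3.129]
contact_force: [0.2, 0.7, 0.1]
opening: 0.703
grasp_force: 0.0
```

```bash
python3 - <<'E'
from rig import telemetry,optics
from h import *
s=telemetry.sense();f=wcam(optics.grab_frame("wrist"),s);g=optics.grab_frame("scene")
cv2.imwrite("pics/w6.png",np.hstack([f["color"][40:400,100:500,::-1],cv2.resize(g["color"][135:215,320:420,::-1],(400,360),interpolation=cv2.INTER_CUBIC)]))
E
```

```text
(no output)
```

View pics/w6.png

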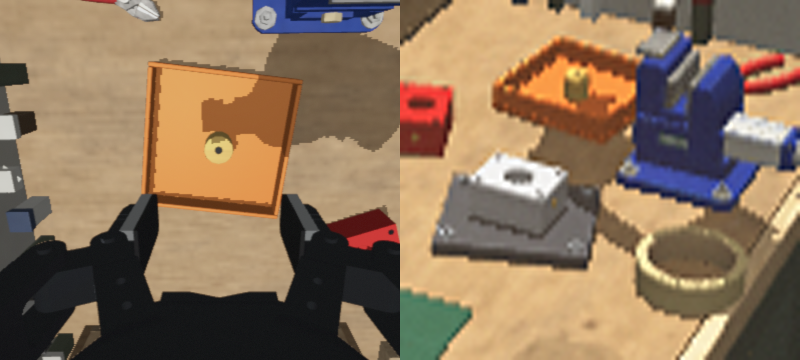

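The bushing stands upright in the tray, at about (218,148) in the left half, and the block lies flat on the plate. I hand the job in.

```bash
python3 -c "
from rig import r
print(r.sign_off())"
```

```text
the job is handed in; nothing more can be done
None
```

The job is handed in at about 17 s on the robot clock, with no verdict reported back: the last pictures show the bushing standing upright in the orange tray and the carrier block lying flat on the fixture around the pin. The highest wrist force I read while pressing was about 14 N, and the arm did not go near the loose items.

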